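# Charge the bead bath

### The arm

A 6-joint arm with a two-finger parallel gripper is mounted at the origin on the work surface. World frame = base frame: x ahead of the robot, y to its left, z up, the work surface at z = 0. Lengths are in mm, angles in rad, forces in N, time in s.
With the tool pointing down it reaches from about 300 to 950 mm from the base axis. Payload 3.1 kg.
Tool frame: the origin (TCP) lies midway between the tips of the shut fingers; the grasp point (between the pads) lies 19 mm behind it; z points along the fingers, y is the line along which they close (so a half turn about z gives the same grasp; the last joint's range is limited). The gripper opens to 85 mm and grips with 20 to 120 N. Pads are 22 mm wide; open, the fingers measure 114 mm over their backs; the gripper's body (76 mm by 85 mm) begins 54 mm behind the grasp point. The pads swing forward as they close: fully open they stand 13 mm farther back than shut.
Start: joints at [-1.174, 0.308, 1.634, -0, 1.2, -0.07], TCP at [281.245, -558.152, 231.272] pointing down, gripper open.
Joint ranges: [-3.06, 3.06], [-0.79, 1.96], [0.05, 2.63], [-1.19, 4.34], [0.05, 2.64], [-2.94, 2.94]. Speed limits (rad/s): [2.79, 2.79, 3.14, 3.14, 3.14, 3.14].

### API

Orientations are given as a unit quaternion [w, x, y, z].
In Python, from workcell import robot gives the robot as it stands. The module is installed in compiled form; this text tells all that it offers.
- The arm moves only by the tool move_arm, never from a script. Its argument "targets" is a list of rows, each a list of 6 numbers: the shift along the tool's x, y, z as a fraction of full scale, then the turn, a rotation vector about the tool's x, y, z as a fraction of full scale. A call has 1 to 8 rows; each row shifts and turns the commanded pose from where the row before left it, along the tool's axes as they then stand; what a row does not reach is not made up. Full scale, the value 1, is 15 cm for a shift and pi/2 rad for a turn. A row lasts 1/12 s, in which the tool goes at most 41.7 mm and 7.16 degrees, less where a joint would pass 70% of its speed; a pose out of reach is approached as far as the arm can. A call with a number of a shift or a turn outside -1 to 1 is refused whole. A call with a gripper value outside its range is refused whole. "grip" is the opening, from 0 (shut) to 1 (fully open), set as the call begins (left out, the last holds). The fingers move at their own pace and stop on an object; "force" is the grip in N (left out, the last holds). Time passes only in rows, so rows that do not move let the fingers close. It gives the time, the measured TCP pose, the force, the opening and the grip force at its end, in the units of the state.
- robot.get_state(): the state, without advancing time (a new reading comes with each control period).
- robot.snapshot(name): name is "side" or "top"; returns a dict with "frame" (480x640x3 uint8, red, green, blue), "range_z" (480x640 float32, mm along the optical axis (not along the pixel's ray), 0 where there is no reading), "fov_y" (degrees; the focal length in pixels is half the picture's height over the tangent of half this angle, whatever the lens; pixels are square), "cx", "cy" (the principal point, pixels), "distortion" ([k1, k2, p1, p2, k3] as OpenCV has them; the pictures are not rectified), "rvec" (rotation vector, rad) and "tvec" (3), from world to camera coordinates, as OpenCV has them. Camera axes: x right, y down, z forward; pixel columns grow to the right and rows downward; lengths in mm; the calibration is good to about 2 mm. A picture is of the moment at which its call begins.
- robot.sign_off(): hands the job in; it is judged then, once.
The state is a dict: "clock": time; "joint_positions": joint angles; "dq": joint speeds; "joint_efforts": joint torques, N m; "eef_pos": TCP position; "ee_rot": TCP orientation; "force": force on the tool from outside, world axes, zero at the start; "wrist_torque": the same for the moment, N m; "opening": finger opening in mm; "gripper_force": force on a finger pad.
Only numpy, scipy, OpenCV 4.12 (cv2) and the standard library are available. Lean on these libraries where they do the work, as an engineer would, in place of code of your own. Each camera call takes 0.05 s, during which the arm holds its last target. There are 200 camera calls.

### The job

Take the lid off the bead bath by its handle and lay it flat on the bench, handle up, then fetch the steel cup from under the overhead arm and pour all eight beads from it into the bath's round well. Stand the empty cup back upright in the middle of its round pad under the arm and leave the bath open for the tube rack. Do not knock the overhead arm or disturb the brown bottle, the two jars or the tube rack.

Things in the scene. Friction and masses are not known exactly. Their poses are not given: they have to be found in the camera images.
- station: Fixed dispensing station. Origin on the bench (z=0) under the centre of its pad. A thin grey base plate, 4 mm thick, reaches from -50 to +50 mm in x and -55 to +155 mm in y; on it a black round rubber pad, 84 mm across, top 6 mm above the bench.
- overhead_arm: The station's fixed white overhead arm, in one piece with it; origin and axes are the station's. A post (50 x 44 mm, centred at y = +125 mm, 220 mm tall) carries a level bar along y, 44 mm wide (x -22 to +22), from its free end at y = -30 to y = +147 mm, underside 185 mm and top 221 mm above the bench. A 12 mm nozzle hangs from the bar over the pad's centre down to 167 mm.
- pad (a point): Centre of the top of the round pad under the overhead arm, where the cup stands; axes as the station's.
- cup: Plain steel cup, round, 85 mm tall, 46 mm across at the foot and 64 mm at the rim (outside), straight flaring wall 3 mm thick, floor 4 mm thick, about 110 g. Origin: centre of its underside, z along its axis to the mouth. It stands on the pad with the eight beads in it.
- bath: Fixed bead bath: white box 150 x 150 x 75 mm with a round well, 92 mm across, open at the top, its floor 20 mm above the bench. Origin: centre of its underside; dark control panel on its -x face.
- well (a point): Centre of the floor of the well, 55 mm below the bath's top.
- lid: Round white lid, 108 mm across and 7 mm thick, flat underneath, loose on top of the bath over the well. Origin: centre of its underside. Handle on top: a straight bar 70 mm long along the lid's x, 12 mm wide (y), from 28 to 40 mm above the underside, on two 12 mm posts at x = -28 and +28 mm.
- bead1: One of the eight steel beads, a ball 16 mm across, 16 g, at first in the cup. Origin: its centre.
- bead2: One of the eight steel beads, a ball 16 mm across, 16 g, at first in the cup. Origin: its centre.
- bead3: One of the eight steel beads, a ball 16 mm across, 16 g, at first in the cup. Origin: its centre.
- bead4: One of the eight steel beads, a ball 16 mm across, 16 g, at first in the cup. Origin: its centre.
- bead5: One of the eight steel beads, a ball 16 mm across, 16 g, at first in the cup. Origin: its centre.
- bead6: One of the eight steel beads, a ball 16 mm across, 16 g, at first in the cup. Origin: its centre.
- bead7: One of the eight steel beads, a ball 16 mm across, 16 g, at first in the cup. Origin: its centre.
- bead8: One of the eight steel beads, a ball 16 mm across, 16 g, at first in the cup. Origin: its centre.
- reagent_bottle: Bystander: brown bottle 50 x 36 mm (x, y), 94 mm tall with its black cap. Origin: centre of its underside.
- sample_jar: Bystander: closed round jar 54 mm across, 70 mm tall. Origin: centre of its underside.
- small_jar: Bystander: closed round jar 50 mm across, 55 mm tall. Origin: centre of its underside.
- tube_rack: Bystander: grey rack 50 x 140 mm (x, y) with capped tubes, 92 mm tall. Origin: centre of its underside.

How it is judged (in metres and radians):
On the way, in this order (a step that is already met when the one before it is completed fails the run):
1. the lid lies flat on the bench, handle up (height (world z) of lid below 0.006 m and angle between lid's own z axis and vertical below 0.08 rad), for 0.2 s.
2. all eight beads are in the well (horizontal distance between each of bead1, bead2, bead3, bead4, bead5, bead6, bead7, bead8 and well below 0.045 m and height (world z) of each of bead1, bead2, bead3, bead4, bead5, bead6, bead7, bead8 below 0.072 m), for 0.2 s.
At the end, for the whole second after the job is handed in: All eight beads lie in the well (within 45 mm of its axis, below the bath's top); the lid lies flat on the bench, handle up (tilt under 0.08 rad, within 6 mm of the bench); the cup stands at rest on the pad, upright (0.08 rad), within 20 mm of its centre (all of step 1 and all of step 2 and horizontal distance between cup and pad below 0.02 m and angle between cup's own z axis and vertical below 0.08 rad and height (world z) of cup below 0.01 m and linear speed of each of cup, lid below 0.02 m/s); the robot touches nothing.
It fails at once if the overhead arm is knocked (over 6 N) (contact force between anything else and overhead_arm above 6 N).
It fails at once if the small jar is moved by more than 20 mm or tipped (distance of small_jar from where it was at the start of the episode above 0.02 m or angle between small_jar's own z axis and vertical above 0.3 rad).
It fails at once if the reagent bottle is moved by more than 20 mm or tipped (distance of reagent_bottle from where it was at the start of the episode above 0.02 m or angle between reagent_bottle's own z axis and vertical above 0.3 rad).
It fails at once if the sample jar is moved by more than 20 mm or tipped (distance of sample_jar from where it was at the start of the episode above 0.02 m or angle between sample_jar's own z axis and vertical above 0.3 rad).
It fails at once if the tube rack is moved by more than 20 mm or tipped (distance of tube_rack from where it was at the start of the episode above 0.02 m or angle between tube_rack's own z axis and vertical above 0.3 rad).
It also fails if it takes over 72 s, if anything falls off the work surface, if the arm or the gripper's body presses on something with over 40 N, if the wrist force passes 120 N, or if a joint passes its speed limit or range.

## Working session

There is one attempt and no reset: what is moved stays moved. The work goes in short steps, Python scripts to look and compute and a tool call to move; the robot and the scene stay as the last step left them, time stands still between calls to the robot, and variables do not carry over. Pictures are saved under pics/ and viewed, at most 12 in all, crops included, and the job is handed in when it is done.

Besides the shell and the picture viewer there is one more tool, called after "Call:" as a command line: name --pt "numbers of a row" for each row, then --argument value for the rest. move_arm: Moves the arm, as the interface text tells. Its arguments: {"type":"object","properties":{"targets":{"type":"array"},"grip":{"type":"number"},"force":{"type":"number"}},"required":["targets"]}

```bash
mkdir -p pics
cat > h.py <<'E'
import numpy as np, cv2
from workcell import robot
def cam(s):
    h,w=s["frame"].shape[:2]; f=h/2/np.tan(np.radians(s["fov_y"])/2)
    K=np.array([[f,0,s["cx"]],[0,f,s["cy"]],[0,0,1.]]); R=cv2.Rodrigues(np.array(s["rvec"],float))[0]
    return K,np.array(s["distortion"],float),R,np.array(s["tvec"],float).ravel()
def cloud(s):
    K,D,R,t=cam(s); h,w=s["range_z"].shape
    v,u=np.mgrid[:h,:w]; p=np.stack([u.ravel(),v.ravel()],1).astype(np.float32)
    n=cv2.undistortPoints(p[:,None],K,D).reshape(h,w,2)
    z=s["range_z"]; c=np.dstack([n*z[...,None],z]); X=(c-t)@R; X[z<=0]=np.nan
    return X
def save(name,s): cv2.imwrite(f"pics/{name}.png",s["frame"][...,::-1])
E
python3 - <<'E'
from h import *
for n in("side","top"):
    s=robot.snapshot(n); save(n+"0",s); X=cloud(s); np.save(n+"0.npy",X)
    K,D,R,t=cam(s); print(n,-R.T@t,R[2],K[0,0],D,np.isnan(X[...,0]).mean())
print(robot.get_state())
E
```

```text
side [274.12853748 502.68870151 765.35351936] [ 0.31392369 -0.55711229 -0.76881585] 580.2000831265435 [-0.06230272  0.          0.          0.          0.        ] 0.0041015625
top [ 289.75449352   21.49421343 1317.20109779] [ 0.21417491 -0.02339768 -0.97651506] 614.5868615473119 [-0.11366352  0.          0.          0.          0.        ] 0.004091796875
{'clock': 0.1, 'joint_positions': array([-1.17373272e+00,  3.08895835e-01,  1.63505757e+00,  2.55110658e-05,
        1.19968714e+00, -6.96954585e-02]), 'dq': array([ 0.00290215, -0.00015887, -0.00285889,  0.00129123,  0.00061595,
       -0.00029628]), 'joint_efforts': array([ 4.45478727e-04, -4.16409409e+01, -2.77644128e+01, -4.55607972e-05,
        4.02420366e-03, -1.20275033e-06]), 'eef_pos': array([ 280.94559761, -557.4706563 ,  230.17647198]), 'ee_rot': array([-1.01219374e-03,  9.72890942e-01,  2.31262117e-01, -1.55132240e-04]), 'force': array([ 0.05121933, -0.19034524, -0.89192265]), 'wrist_torque': array([ 0.01388671,  0.03857537, -0.04284646]), 'gripper_force': 0.0, 'opening': 85.64433936026246}
```

View pics/side0.png

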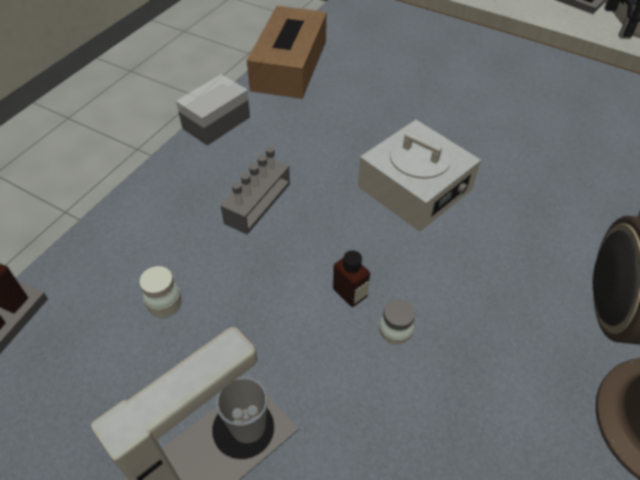

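View pics/top0.png

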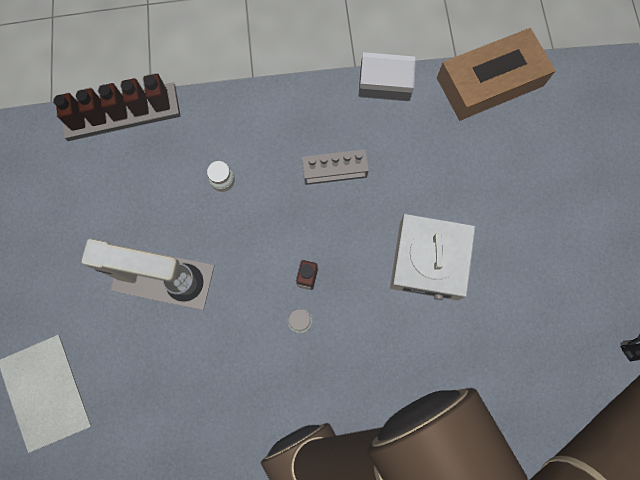

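Side view: lid handle at (422,148), cup rim at (243,402), arm bar from (130,430) to (240,345). Top view: bath (435,256), handle (437,252), cup (183,280), post and arm (90–180, 240–275), bottle (307,274), jars (300,321) and (220,175), rack (336,166). Next I measure from both clouds.

Run:
```python
from h import *
S=np.load("side0.npy");T=np.load("top0.npy")
def sel(X,u0,u1,v0,v1,zl,zh):
    p=X[v0:v1,u0:u1].reshape(-1,3); return p[(p[:,2]>zl)&(p[:,2]<zh)]
def rep(n,p):
    if len(p)<5: print(n,len(p));return
    (c,sz,a)=cv2.minAreaRect(p[:,:2].astype(np.float32)); cc,r=cv2.minEnclosingCircle(p[:,:2].astype(np.float32))
    print(n,len(p),"z%.0f"%np.median(p[:,2]),"mean",p.mean(0)[:2].round(1),"rect",np.round(c,1),np.round(sz,1),round(a,1),"circ",np.round(cc,1),round(r,1))
B=dict(bath=((350,490,115,240),(385,485,205,305),66,79),lid=((350,490,115,240),(385,485,205,305),80,90),handle=((350,490,115,240),(385,485,205,305),104,125),
 bottle=((325,375,245,310),(290,325,255,292),60,110),bcap=((325,375,245,310),(290,325,255,292),84,110),small=((375,420,290,345),(284,316,305,338),48,65),
 sample=((135,185,260,320),(200,240,155,195),60,80),rack=((215,295,145,235),(300,372,145,188),30,110),
 bar=((85,260,320,480),(75,190,230,290),205,235),cup=((210,275,370,445),(150,210,255,305),84,100),
 cupwall=((210,275,370,445),(150,210,255,305),12,84),plate=((150,300,370,480),(105,220,230,315),1.5,9))
for n,(a,b,zl,zh) in B.items():
    rep("S "+n,sel(S,*a,zl,zh)); rep("T "+n,sel(T,*b,zl,zh))
```

```text
S bath 3394 z75 mean [ 488.4 -221.5] rect [ 494.2 -237.1] [154.1 152.1] 73.5 circ [ 493.9 -236.8] 106.1
T bath 3515 z74 mean [ 488.7 -232.2] rect [ 491.9 -235.9] [151.  152.9] 73.5 circ [ 491.3 -235.3] 105.7
S lid 1361 z82 mean [ 494.8 -228.3] rect [ 496.3 -237.1] [104.1 105.4] 15.9 circ [ 497.2 -237.6] 54.1
T lid 1128 z82 mean [ 492.9 -238.3] rect [ 488.5 -236.6] [130.7 142.8] 78.7 circ [ 491.6 -238.8] 88.9
S handle 288 z113 mean [ 494.8 -235.9] rect [ 495.9 -238.2] [15.1 67.7] 82.8 circ [ 496.1 -236.6] 33.9
T handle 228 z113 mean [ 492.8 -237.6] rect [ 493.6 -238.5] [13.8 70.5] 83.2 circ [ 493.6 -238.9] 35.3
S bottle 821 z70 mean [484.3  36.2] rect [487.7  31.3] [36.  50.5] 71.9 circ [487.6  30.6] 28.7
T bottle 417 z71 mean [482.8  31.2] rect [485.   31.6] [36.3 50.1] 69.9 circ [484.8  31.3] 28.2
S bcap 301 z93 mean [486.8  31.9] rect [487.3  30.3] [27.6 29.2] 43.6 circ [487.5  29.4] 15.6
T bcap 161 z93 mean [484.8  31.4] rect [484.9  31.7] [26.2 27.6] 83.6 circ [485.1  31.5] 14.1
S small 698 z54 mean [394.6  57.3] rect [395.2  55.7] [44.6 44.9] 64.2 circ [395.7  55.3] 23.6
T small
[... 540 characters left out ...]
.6 circ [523.9 353.2] 89.6
T bar 2227 z219 mean [520.9 352.1] rect [521.7 352.1] [175.9  49. ] 72.0 circ [520.4 352.3] 89.1
S cup 480 z89 mean [500.8 292. ] rect [501.2 292.3] [62.3 61.8] 68.6 circ [501.  291.4] 32.5
T cup 116 z89 mean [491.8 286.3] rect [495.  288.3] [50.4 59.8] 39.1 circ [498.1 292.3] 31.7
S cupwall 2009 z49 mean [506.3 288.1] rect [501.5 292.1] [55.7 60.5] 48.4 circ [501.6 292.5] 30.7
T cupwall 478 z36 mean [499.8 293.8] rect [495.  291.2] [54.7 59.8] 51.0 circ [495.5 290.2] 31.2
S plate 5148 z4 mean [512.2 326.7] rect [537.6 303.9] [211.3 154.5] 30.9 circ [542.1 305.8] 126.4
T plate 2229 z3 mean [511.7 326.8] rect [533.2 345.1] [257.4 186.1] 83.9 circ [527.5 345.1] 151.4
```

Run:
```python
from h import *
a=cv2.imread("pics/side0.png")[320:480,90:310];b=cv2.imread("pics/top0.png")[220:320,70:230]
c=cv2.imread("pics/side0.png")[110:240,350:490];d=cv2.imread("pics/top0.png")[200:310,385:485]
r=lambda x:cv2.resize(x,(400,300),interpolation=cv2.INTER_CUBIC)
cv2.imwrite("pics/crop.png",np.vstack([np.hstack([r(a),r(b)]),np.hstack([r(c),r(d)])]))
```

```text
(no output)
```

View pics/crop.png

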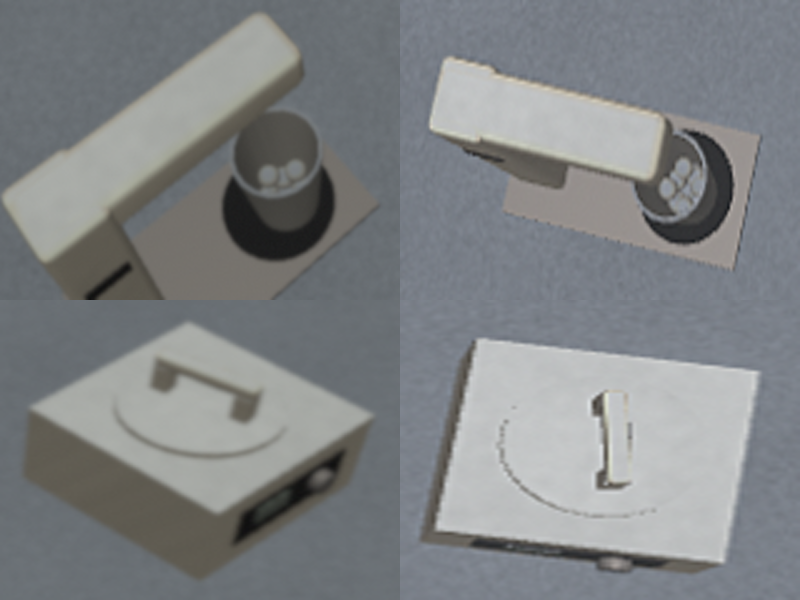

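Crops show the cup with beads under the bar's free end (mouth visible beside it), handle clear along about world x. Two-view agreement is ~2 mm: handle (494.5,-238.3), z 115, yaw −7°; cup axis (500,291.5), rim z≈91; bath (493,-236), top 75. Moving above the handle.

Call:
move_arm --pt "0 0 0.108 0 0 0.0751" --pt "0 0 0.108 0 0 0.0751" --pt "0 0 0.108 0 0 0.0751" --pt "0 0 0.108 0 0 0.0751" --pt "0 0 0.108 0 0 0.0751" --pt "0.096 -0.191 0 0 0 0" --pt "0.096 -0.191 0 0 0 0" --pt "0.096 -0.191 0 0 0 0" --grip 0.6

```text
clock: 0.77
eef_pos: [334.3, -476.8, 148.8]
ee_rot: [-0.001, 0.998, -0.062, -0.001]
force: [0.8, 0.3, 0.0]
opening: 51.5
gripper_force: 0.0
```

Call:
move_arm --pt "0.096 -0.191 0 0 0 0" --pt "0.096 -0.191 0 0 0 0" --pt "0.096 -0.191 0 0 0 0" --pt "0.096 -0.191 0 0 0 0" --pt "0.096 -0.191 0 0 0 0" --pt "0.096 -0.191 0 0 0 0" --pt "0.096 -0.191 0 0 0 0" --pt "0.096 -0.191 0 0 0 0"

```text
clock: 1.43
eef_pos: [477.4, -263.2, 149.9]
ee_rot: [-0.0, 0.998, -0.062, -0.0]
force: [-0.4, -0.7, 0.4]
opening: 51.1
gripper_force: 0.0
```

Call:
move_arm --pt "0.096 -0.191 0 0 0 0" --pt "0 0 0 0 0 0" --pt "0 0 0 0 0 0" --pt "0 0 0 0 0 0"

```text
clock: 1.77
eef_pos: [494.5, -238.1, 149.9]
ee_rot: [0.0, 0.998, -0.061, -0.001]
force: [-0.6, -0.7, -0.2]
opening: 51.3
gripper_force: 0.0
```

Call:
move_arm --pt "0 0 0.1 0 0 0" --pt "0 0 0.1 0 0 0" --pt "0 0 0.1 0 0 0" --pt "0 0 0.09 0 0 0" --pt "0 0 0 0 0 0" --pt "0 0 0 0 0 0"

```text
clock: 2.27
eef_pos: [493.4, -238.9, 90.9]
ee_rot: [-0.0, 0.998, -0.062, -0.001]
force: [0.6, 0.0, 0.2]
opening: 51.7
gripper_force: 0.0
```

Call:
move_arm --pt "0 0 0 0 0 0" --pt "0 0 0 0 0 0" --pt "0 0 0 0 0 0" --pt "0 0 0 0 0 0" --pt "0 0 0 0 0 0" --pt "0 0 0 0 0 0" --pt "0 0 0 0 0 0" --pt "0 0 0 0 0 0" --grip 0 --force 60

```text
clock: 2.93
eef_pos: [495.8, -238.8, 93.1]
ee_rot: [0.001, 0.998, -0.061, 0.001]
force: [-0.3, 0.5, 6.3]
opening: 10.5
gripper_force: 60.3
```

Call:
move_arm --pt "0 0 -0.05 0 0 0" --pt "0 0 -0.1 0 0 0" --pt "0 0 -0.1 0 0 0" --pt "0 0 -0.1 0 0 0" --pt "0 0 -0.05 0 0 0" --pt "0 0 0 0 0 0"

```text
clock: 3.43
eef_pos: [496.0, -238.6, 153.5]
ee_rot: [0.001, 0.998, -0.061, 0.001]
force: [0.4, -0.6, -1.5]
opening: 10.3
gripper_force: 59.3
```

Call:
move_arm --pt "0.024 0.158 0 0 0 0" --pt "0.024 0.158 0 0 0 0" --pt "0.024 0.158 0 0 0 0" --pt "0.024 0.158 0 0 0 0" --pt "0.024 0.158 0 0 0 0" --pt "0.024 0.158 0 0 0 0" --pt "0.024 0.158 0 0 0 0" --pt "0.024 0.158 0 0 0 0"

```text
clock: 4.1
eef_pos: [499.3, -430.0, 149.7]
ee_rot: [-0.001, 0.998, -0.062, -0.001]
force: [0.7, 0.4, -3.0]
opening: 10.7
gripper_force: 59.2
```

Call:
move_arm --pt "0 0 0 0 0 0" --pt "0 0 0.14 0 0 0" --pt "0 0 0.14 0 0 0" --pt "0 0 0.14 0 0 0" --pt "0 0 0.14 0 0 0" --pt "0 0 0.14 0 0 0" --pt "0 0 0.14 0 0 0" --pt "0 0 0.0 0 0 0"

```text
clock: 4.77
eef_pos: [496.4, -425.6, 19.3]
ee_rot: [-0.004, 0.998, -0.061, -0.004]
force: [-1.2, 0.4, -2.9]
opening: 11.1
gripper_force: 59.3
```

Call:
move_arm --pt "0 0 0.02 0 0 0" --pt "0 0 0.02 0 0 0" --pt "0 0 0.01 0 0 0" --pt "0 0 0 0 0 0" --pt "0 0 0 0 0 0"

```text
clock: 5.18
eef_pos: [500.9, -430.4, 19.5]
ee_rot: [0.001, 0.998, -0.061, 0.001]
force: [0.6, 0.5, -1.4]
opening: 10.4
gripper_force: 59.3
```

Call:
move_arm --pt "0 0 0.01 0 0 0" --pt "0 0 0.007 0 0 0" --pt "0 0 0 0 0 0" --pt "0 0 0 0 0 0"

```text
clock: 5.52
eef_pos: [501.0, -430.7, 18.1]
ee_rot: [0.001, 0.998, -0.061, 0.001]
force: [-1.0, 2.3, 4.5]
opening: 10.6
gripper_force: 60.4
```

Call:
move_arm --pt "0 0 0 0 0 0" --pt "0 0 0 0 0 0" --pt "0 0 0 0 0 0" --pt "0 0 0 0 0 0" --pt "0 0 0 0 0 0" --pt "0 0 -0.02 0 0 0" --pt "0 0 -0.1 0 0 0" --pt "0 0 -0.2 0 0 0" --grip 0.5

```text
clock: 6.18
eef_pos: [497.4, -427.2, 60.5]
ee_rot: [-0.003, 0.998, -0.061, -0.003]
force: [-1.0, 0.6, -0.1]
opening: 42.6
gripper_force: 0.0
```

Call:
move_arm --pt "0 0 -0.25 0 0 0" --pt "0 0 -0.25 0 0 0" --pt "0 0 -0.25 0 0 0" --pt "0 0 -0.25 0 0 0" --pt "0 0 0 0 0 0" --pt "0 0 0 0 0 0" --grip 1

```text
clock: 6.68
eef_pos: [502.3, -431.9, 219.7]
ee_rot: [0.003, 0.998, -0.061, 0.004]
force: [-0.5, 0.5, -0.4]
opening: 85.3
gripper_force: 0.0
```

```bash
cat >> h.py <<'E'
from scipy.spatial.transform import Rotation as Ro
def tgt(a_deg,down,roll=0):
    "tool: z along bearing a, 'down' deg below horizontal; x up"
    a,d=np.radians([a_deg,down]); z=np.array([np.cos(a)*np.cos(d),np.sin(a)*np.cos(d),-np.sin(d)])
    x=np.array([np.cos(a)*np.sin(d),np.sin(a)*np.sin(d),np.cos(d)])
    return Ro.from_matrix(np.c_[x,np.cross(z,x),z])*Ro.from_rotvec([0,0,np.radians(roll)])
def now():
    s=robot.get_state(); q=s["ee_rot"]; return np.array(s["eef_pos"]),Ro.from_quat([q[1],q[2],q[3],q[0]]),s
E
python3 - <<'E'
from h import *
for n in("side","top"):
    s=robot.snapshot(n);X=cloud(s);save(n+"1",s)
    m=(abs(X[...,0]-500)<90)&(abs(X[...,1]+430)<90)
    for lo,hi in((3,15),(30,50)):
        p=X[m&(X[...,2]>lo)&(X[...,2]<hi)]
        if len(p)>5:
            A=np.c_[p[:,:2],np.ones(len(p))];c=np.linalg.lstsq(A,p[:,2],rcond=None)[0]
            print(n,len(p),np.median(p,0).round(1),"slope",c[:2].round(3),np.round(cv2.minAreaRect(p[:,:2].astype(np.float32))[:2],0).tolist() if 0 else "")
p,R,s=now(); print(p,R.as_matrix().round(3),s["joint_positions"].round(2))
E
```

```text
side 990 [ 495.7 -423.     6.2] slope [0.002 0.013] 
side 241 [ 500.1 -426.4   37.7] slope [-0.024 -0.354] 
top 1460 [ 496.9 -419.     5.9] slope [ 0.001 -0.01 ] 
top 201 [ 498.3 -427.9   37.7] slope [ 0.    -0.072] 
[ 499.94316971 -429.57457899  214.20963395] [[ 0.992 -0.123  0.   ]
 [-0.123 -0.992 -0.   ]
 [ 0.     0.    -1.   ]] [-0.78  0.39  1.56 -0.    1.19  0.92]
```

Lid lies flat on the bench (top at 6–7 mm, slope ≈0). Next: move near the cup, yaw, begin pitching, and check the joints.

Call:
move_arm --pt "-0.047 -0.2426 0 0 0 0" --pt "-0.047 -0.2426 0 0 0 0" --pt "-0.047 -0.2426 0 0 0 0" --pt "-0.047 -0.2426 0 0 0 0" --pt "-0.047 -0.2426 0 0 0 0" --pt "-0.047 -0.2426 0 0 0 0" --pt "-0.047 -0.2426 0 0 0 0" --pt "-0.047 -0.2426 0 0 0 0"

```text
clock: 7.45
eef_pos: [477.9, -131.8, 211.6]
ee_rot: [-0.001, 0.998, -0.062, -0.002]
force: [-0.1, 0.6, 0.7]
opening: 85.5
gripper_force: 0.0
```

Call:
move_arm --pt "-0.047 -0.2426 0 0 0 0" --pt "-0.047 -0.2426 0 0 0 0" --pt "-0.047 -0.2426 0 0 0 0" --pt "-0.047 -0.2426 0 0 0 0" --pt "-0.047 -0.2426 0 0 0 0" --pt "-0.047 -0.2426 0 0 0 0" --pt "-0.047 -0.2426 0 0 0 0" --pt "-0.047 -0.2426 0 0 0 0"

```text
clock: 8.12
eef_pos: [457.6, 163.2, 211.7]
ee_rot: [0.001, 0.998, -0.061, -0.002]
force: [1.0, -0.3, 0.9]
opening: 85.3
gripper_force: 0.0
```

Call:
move_arm --pt "-0.047 -0.2426 0 0 0 0" --pt "0 0 0 0 0 -0.0727" --pt "0 0 0 0 0 -0.0727" --pt "0 0 0 0 0 -0.0727" --pt "0 0 0 0 0 -0.0727" --pt "0 0 0 0 0 -0.0727" --pt "0 0 0 0 0 -0.0727" --pt "0 0 0 0 0 -0.0727"

```text
clock: 8.78
eef_pos: [455.4, 198.3, 211.4]
ee_rot: [-0.0, 0.942, 0.335, -0.002]
force: [-0.2, 0.1, -0.1]
opening: 85.5
gripper_force: 0.0
```

Call:
move_arm --pt "0 0 0 0 0 -0.0727" --pt "0 0 0 0 0 -0.0727" --pt "0 0 0 0 0 -0.0727" --pt "0 0 0 0 0 -0.0727" --pt "0 0 0 0 0.07 0" --pt "0 0 0 0 0.07 0" --pt "0 0 0 0 0.07 0" --pt "0 0 0 0 0 0"

```text
clock: 9.45
eef_pos: [452.7, 196.3, 209.5]
ee_rot: [-0.09, 0.834, 0.528, 0.135]
force: [-1.0, 0.3, -1.2]
opening: 85.1
gripper_force: 0.0
```

Run:
```python
from h import *
p,R,s=now(); print(p,R.as_matrix().round(3),s["joint_positions"].round(2))
```

```text
[452.73787427 196.34472689 209.49202628] [[ 0.406  0.904  0.131]
 [ 0.855 -0.427  0.293]
 [ 0.321 -0.007 -0.947]] [ 0.14 -0.05  2.12  0.35  0.92  0.39]
```

Call:
move_arm --pt "0 0 0 0 0.071 0" --pt "0 0 0 0 0.071 0" --pt "0 0 0 0 0.071 0" --pt "0 0 0 0 0.071 0" --pt "0 0 0 0 0.071 0" --pt "0 0 0 0 0.071 0" --pt "0 0 0 0 0.071 0" --pt "0 0 0 0 0.071 0"

```text
clock: 10.12
eef_pos: [456.6, 199.1, 213.7]
ee_rot: [-0.308, 0.692, 0.44, 0.481]
force: [-0.2, 1.5, -1.8]
opening: 85.4
gripper_force: 0.0
```

Call:
move_arm --pt "0 0 0 0 0 0" --pt "0 0 0 0 0 0"

```text
clock: 10.28
eef_pos: [455.5, 199.3, 210.9]
ee_rot: [-0.309, 0.696, 0.44, 0.477]
force: [0.4, -1.1, 0.1]
opening: 85.5
gripper_force: 0.0
```

Run:
```python
from h import *
p,R,s=now(); print(p,R.as_matrix().round(3),s["joint_positions"].round(2))
G=np.array([500,291.5,62]); T=tgt(65,20); z=T.as_matrix()[:,2]
print("rot err",(R.inv()*T).as_rotvec()/(np.pi/2))
for d in(130,0): print(d,R.inv().apply(G+(22-d)*z-p)/150)
s=robot.snapshot("side"); save("side2",s)
```

```text
[455.54165179 199.32183312 210.86381155] [[ 0.159  0.906  0.391]
 [ 0.317 -0.422  0.849]
 [ 0.935 -0.011 -0.355]] [-0.34  0.18  2.4   1.45  1.22 -0.96]
rot err [-0.00265495  0.00853027 -0.00652448]
130 [-0.69556072  0.01716517  0.26978276]
0 [-0.68393005  0.02071982  1.13636409]
```

View pics/side2.png

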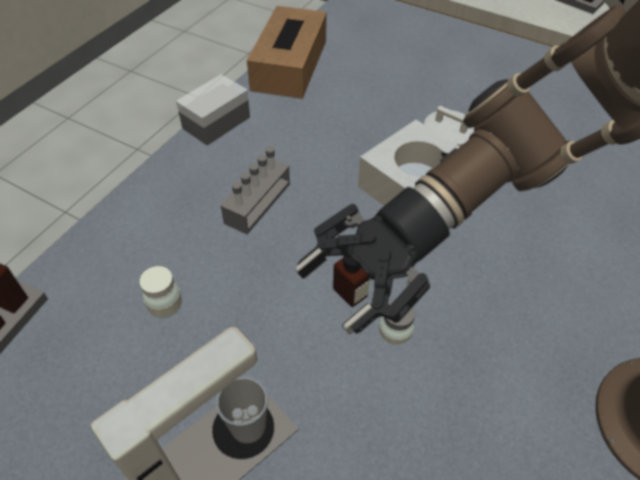

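Call:
move_arm --pt "-0.116 0.003 0.045 0 0.008 0" --pt "-0.116 0.003 0.045 0 0 0" --pt "-0.116 0.003 0.045 0 0 0" --pt "-0.116 0.003 0.045 0 0 0" --pt "-0.116 0.003 0.045 0 0 0" --pt "-0.116 0.003 0.045 0 0 0" --pt "0 0 0 0 0 0" --pt "0 0 0 0 0 0"

```text
clock: 11.0
eef_pos: [461.0, 200.8, 102.6]
ee_rot: [-0.309, 0.69, 0.441, 0.484]
force: [0.2, -0.9, -0.1]
opening: 85.3
gripper_force: 0.0
```

Call:
move_arm --pt "0 0 0 0 0 0" --pt "0 0 0 0 0 0"

```text
clock: 11.17
eef_pos: [461.2, 200.2, 103.3]
ee_rot: [-0.308, 0.69, 0.44, 0.485]
force: [0.2, -0.3, -0.2]
opening: 85.1
gripper_force: 0.0
```

Run:
```python
from h import *
p,R,s=now(); print(p,R.as_matrix().round(3),s["joint_positions"].round(2))
G=np.array([500,291.5,62]); T=tgt(65,20); z=T.as_matrix()[:,2]
print("rot err",(R.inv()*T).as_rotvec()/(np.pi/2))
for d in(130,0): print(d,R.inv().apply(G+(22-d)*z-p)/150)
for n in("side","top"):
    s=robot.snapshot(n); save(n+"3",s); X=cloud(s)
    m=(np.hypot(X[...,0]-500,X[...,1]-291.5)<45)&(X[...,2]>84)&(X[...,2]<95); q=X[m][:,:2].astype(np.float32)
    print(n,len(q),cv2.minEnclosingCircle(q),cv2.fitEllipse(cv2.convexHull(q)))
```

```text
[461.18862922 200.19439549 103.32900699] [[ 0.141  0.907  0.398]
 [ 0.308 -0.422  0.853]
 [ 0.941  0.002 -0.339]] [-0.33  0.53  2.36  1.58  1.21 -1.31]
rot err [ 4.62818474e-05 -1.99153054e-03  1.57819332e-03]
130 [-0.03275634 -0.02283008 -0.00471059]
0 [-0.03546744 -0.02289644  0.86195183]
side 470 ((502.4065246582031, 291.7677307128906), 32.56425094604492) ((501.753173828125, 292.11279296875), (61.309844970703125, 64.2002944946289), 14.454566955566406)
top 115 ((499.17242431640625, 292.1072692871094), 31.159564971923828) ((499.2189636230469, 292.0289611816406), (59.945003509521484, 62.050132751464844), 177.1413116455078)
```

View pics/top3.png

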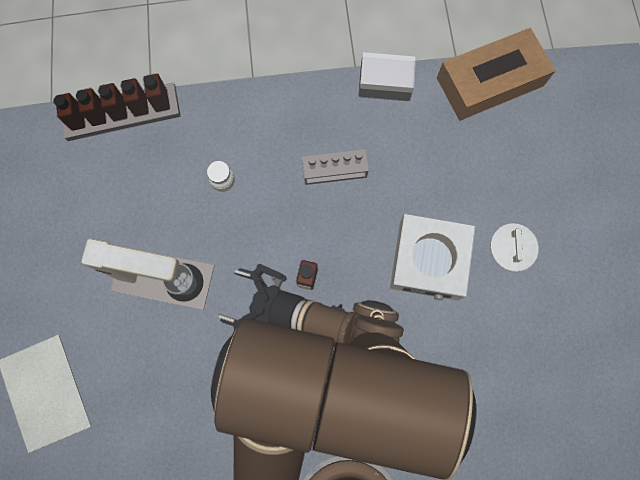

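Call:
move_arm --pt "-0.017 -0.011 0.1 0 0 0" --pt "-0.018 -0.01 0.1 0 0 0" --pt "0 0 0.1 0 0 0" --pt "0 0 0.1 0 0 0" --pt "0 0 0.1 0 0 0" --pt "0 0 0.1 0 0 0" --pt "0 0 0 0 0 0" --pt "0 0 0 0 0 0"

```text
clock: 11.93
eef_pos: [492.3, 277.0, 66.6]
ee_rot: [-0.309, 0.69, 0.44, 0.485]
force: [0.2, -0.4, -0.1]
opening: 85.2
gripper_force: 0.0
```

Run:
```python
from h import *
p,R,s=now(); print(p,s["joint_positions"].round(2),s["force"])
G=np.array([500.5,292,62]); T=tgt(65,20); z=T.as_matrix()[:,2]
print("rot err",(R.inv()*T).as_rotvec()/(np.pi/2))
for d in(0,): print(d,R.inv().apply(G+(22-d)*z-p)/150)
s=robot.snapshot("side"); cv2.imwrite("pics/c4.png",cv2.resize(s["frame"][240:480,80:400,::-1],(800,600),interpolation=cv2.INTER_CUBIC))
```

```text
[492.33192917 276.99830356  66.61164529] [-0.1   0.65  2.28  1.83  1.17 -1.36] [ 0.16870449 -0.39166029 -0.1197273 ]
rot err [-7.76472175e-04 -1.89685677e-03 -2.08039147e-05]
0 [0.00919549 0.00740697 0.26400158]
```

View pics/c4.png

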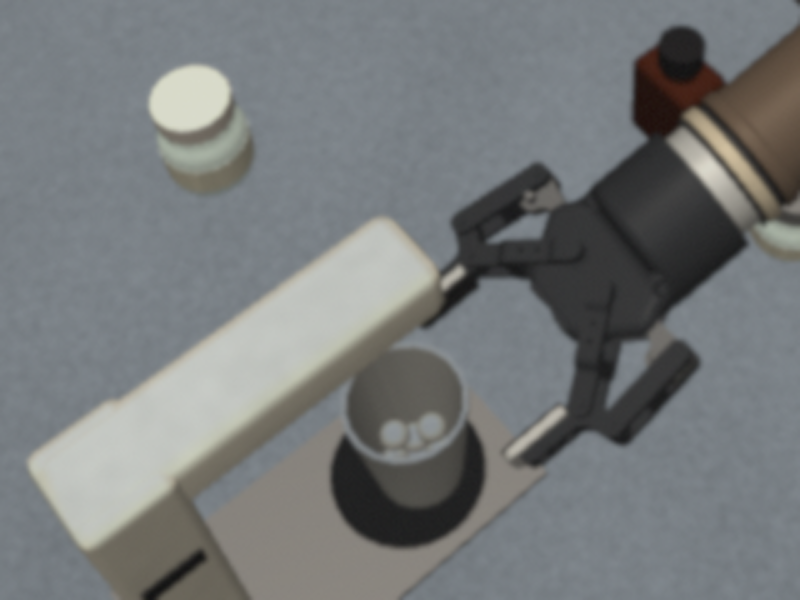

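Crop: fingers (440,300) and (530,440) straddle the cup line (405,400), well under the bar. Advance and close.

Call:
move_arm --pt "0.005 0.004 0.088 0 0 0" --pt "0.004 0.003 0.088 0 0 0" --pt "0 0 0.088 0 0 0" --pt "0 0 0 0 0 0" --pt "0 0 0 0 0 0"

```text
clock: 12.4
eef_pos: [509.2, 309.9, 54.2]
ee_rot: [-0.309, 0.69, 0.439, 0.484]
force: [-0.6, -0.5, -0.1]
opening: 85.1
gripper_force: 0.0
```

Call:
move_arm --pt "0 0 0 0 0 0" --pt "0 0 0 0 0 0" --pt "0 0 0 0 0 0" --pt "0 0 0 0 0 0" --pt "0 0 0 0 0 0" --pt "0 0 0 0 0 0" --pt "0 0 0 0 0 0" --pt "0 0 0 0 0 0" --grip 0 --force 40

```text
clock: 13.07
eef_pos: [509.7, 310.2, 54.5]
ee_rot: [-0.309, 0.69, 0.439, 0.485]
force: [-0.3, -3.2, 5.0]
opening: 57.8
gripper_force: 42.1
```

Run:
```python
from h import *
p,R,s=now(); print(p,s["joint_positions"].round(2),s["force"]); print(R.as_matrix().round(3)); print(R.inv().apply([-.4226*0,0,1]),R.inv().apply([-.309,-.951,0]))
```

```text
[509.7443893  310.15650645  54.5035516 ] [-0.01  0.7   2.24  1.92  1.15 -1.36] [-0.26758524 -3.21551019  4.96138798]
[[ 0.144  0.906  0.398]
 [ 0.306 -0.424  0.853]
 [ 0.941 -0.001 -0.338]]
[ 9.41053726e-01 -7.84911787e-04 -3.38256218e-01] [-0.33558345  0.12284551 -0.93390295]
```

Call:
move_arm --pt "0.021 0 -0.0075 0 0 0" --pt "0.052 0 -0.018 0 0 0" --pt "0.052 0 -0.018 0 0 0" --pt "0 0 0 0 0 0"

```text
clock: 13.4
eef_pos: [509.5, 310.7, 75.0]
ee_rot: [-0.309, 0.69, 0.44, 0.485]
force: [0.7, -1.4, -2.5]
opening: 57.8
gripper_force: 42.5
```

Call:
move_arm --pt "0 0 -0.06 0 0 0" --pt "0 0 -0.12 0 0 0" --pt "0 0 -0.16 0 0 0" --pt "0 0 -0.16 0 0 0" --pt "0 0 -0.16 0 0 0" --pt "0 0 -0.16 0 0 0" --pt "0 0 -0.12 0 0 0" --pt "0 0 -0.06 0 0 0"

```text
clock: 14.07
eef_pos: [449.3, 180.7, 125.0]
ee_rot: [-0.308, 0.691, 0.439, 0.484]
force: [1.4, 0.5, -2.2]
opening: 57.3
gripper_force: 42.9
```

Call:
move_arm --pt "0.07 0 -0.025 0 0 0" --pt "0.134 0 -0.049 0 0 0" --pt "0.134 0 -0.049 0 0 0" --pt "0.07 0 -0.025 0 0 0" --pt "0 0 0 0 0 0" --pt "0 0 0 0 0 0"

```text
clock: 14.57
eef_pos: [449.6, 182.1, 189.8]
ee_rot: [-0.308, 0.691, 0.44, 0.484]
force: [-0.2, 0.1, -2.7]
opening: 57.5
gripper_force: 42.9
```

Run:
```python
from h import *
p,R,s=now(); print(p,s["joint_positions"].round(2),s["force"],s["opening"])
a=np.radians(-4);c=Ro.from_rotvec([0,0,a]); print("row",(R.inv().apply(c.apply(p)-p)/150).round(4),(R.inv().apply([0,0,a])/(np.pi/2)).round(4))
print(np.degrees(np.arctan2(p[1],p[0])),R.as_matrix().round(3))
s=robot.snapshot("side"); cv2.imwrite("pics/c5.png",s["frame"][...,::-1])
```

```text
[449.61765319 182.07451199 189.76144393] [-0.4   0.25  2.41  1.44  1.25 -1.06] [-0.18021321  0.0866705  -2.73753286] 57.52820002977068
row [-0.0545  0.1598 -0.1498] [-0.0418 -0.      0.0152]
22.04568812105624 [[ 0.144  0.906  0.398]
 [ 0.309 -0.423  0.852]
 [ 0.94   0.001 -0.341]]
```

View pics/c5.png

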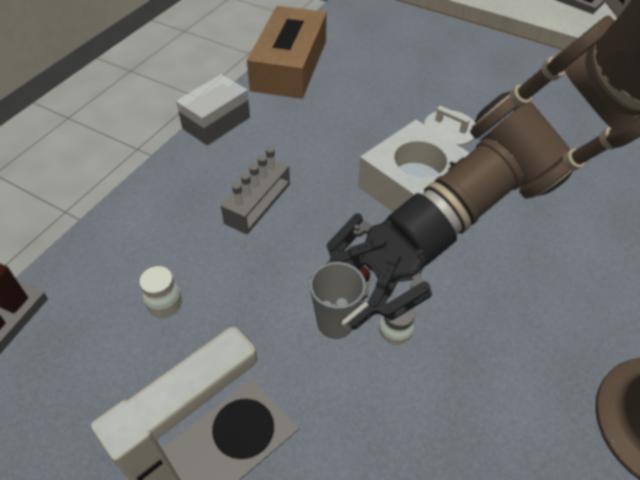

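Cup held upright at (340,300) with beads inside; pad free at (243,428). Swing to the bath about the base axis.

Call:
move_arm --pt "-0.0272 0.08 -0.075 -0.0209 0 0.0076" --pt "-0.0545 0.1598 -0.1498 -0.0418 0 0.0152" --pt "-0.0545 0.1598 -0.1498 -0.0418 0 0.0152" --pt "-0.0545 0.1598 -0.1498 -0.0418 0 0.0152" --pt "-0.0545 0.1598 -0.1498 -0.0418 0 0.0152" --pt "-0.0545 0.1598 -0.1498 -0.0418 0 0.0152" --pt "-0.0545 0.1598 -0.1498 -0.0418 0 0.0152" --pt "-0.0545 0.1598 -0.1498 -0.0418 0 0.0152"

```text
clock: 15.28
eef_pos: [479.7, -68.2, 187.7]
ee_rot: [-0.173, 0.782, 0.243, 0.547]
force: [-0.3, 0.6, -2.9]
opening: 57.3
gripper_force: 43.0
```

Call:
move_arm --pt "-0.0545 0.1598 -0.1498 -0.0418 0 0.0152" --pt "-0.0545 0.1598 -0.1498 -0.0418 0 0.0152" --pt "-0.0545 0.1598 -0.1498 -0.0418 0 0.0152" --pt "-0.0545 0.1598 -0.1498 -0.0418 0 0.0152" --pt "-0.0545 0.1598 -0.1498 -0.0418 0 0.0152" --pt "-0.0272 0.08 -0.075 -0.0209 0 0.0076" --pt "0 0 0 0 0 0" --pt "0 0 0 0 0 0"

```text
clock: 15.95
eef_pos: [419.2, -241.6, 187.6]
ee_rot: [-0.066, 0.814, 0.091, 0.57]
force: [0.5, 0.3, -2.2]
opening: 57.5
gripper_force: 43.0
```

Run:
```python
from h import *
p,R,s=now(); print(p,s["joint_positions"].round(2),s["force"],s["opening"])
M=R.as_matrix(); print(M.round(3))
# pad & well centre
for n in("side","top"):
    f=robot.snapshot(n); X=cloud(f); g=f["frame"].max(2)
    m=(g<45)&(np.hypot(X[...,0]-502,X[...,1]-294)<60)&(X[...,2]>0)&(X[...,2]<12)
    q=X[m][:,:2].astype(np.float32)
    if len(q)>20: print(n,"pad",len(q),cv2.minEnclosingCircle(q),cv2.fitEllipse(cv2.convexHull(q)))
    m=(np.hypot(X[...,0]-493,X[...,1]+236)<100)&(X[...,2]>70)&(X[...,2]<80)
    q=X[m]; q=q[np.hypot(q[:,0]-493,q[:,1]+236)<65][:,:2]
    from scipy.optimize import minimize
    # largest empty circle near centre
    F=lambda c:-np.min(np.hypot(*(q-c).T))
    r=min((minimize(F,[493+i,-236+j],method="Nelder-Mead") for i in(-6,0,6) for j in(-6,0,6)),key=lambda r:r.fun); print(n,"well",r.x,-r.fun)
# cup in tool frame: axis=up, pos of cup mouth centre/lip during roll
z0=M[:,2]; up=np.array([0,0,1.]); G=p-22*z0
for th in range(0,161,20):
    Q=Ro.from_rotvec(np.radians(th)*z0); ax=Q.apply(up); mo=G-p+ax*36*0+ax*29
    d=-up-(-up@ax)*ax; d/=max(np.linalg.norm(d),1e-6); print(th,"axis",ax.round(2),"lip-TCP",(mo+32*d).round(0),"mouth",mo.round(0))
```

```text
[ 419.23500525 -241.61994287  187.59968346] [-1.31  0.26  2.41  1.44  1.25 -1.06] [ 0.51326779  0.33771677 -2.17729454] 57.499145831082934
[[ 0.334  0.223  0.916]
 [ 0.072 -0.975  0.211]
 [ 0.94  -0.005 -0.342]]
side pad 2716 ((506.47454833984375, 296.1678161621094), 40.76774597167969) ((506.75469970703125, 296.6766357421875), (79.89964294433594, 80.51585388183594), 54.65427017211914)
side well [ 494.00366017 -236.29408339] 43.90526889709094
top pad 46 ((503.5608215332031, 296.5976867675781), 41.00724792480469) ((504.54693603515625, 297.03277587890625), (79.68965148925781, 81.89071655273438), 153.73562622070312)
top well [ 491.04287087 -236.00923415] 45.661760516381705
0 axis [0. 0. 1.] lip-TCP [-20.  -5.  37.] mouth [-20.  -5.  37.]
20 axis [ 0.05 -0.32  0.95] lip-TCP [-14. -44.  25.] mouth [-19. -14.  35.]
40 axis [ 0.06 -0.61  0.79] lip-TCP [-16. -47.  11.] mouth [-18. -22.  31.]
60 axis [ 0.03 -0.83  0.56] lip-TCP [-19. -47.  -3.] mouth [-19. -29.  24.]
80 axis [-0.05 -0.96  0.27] lip-TCP [-22. -41. -15.] mouth [-22. -33.  15.]
100 axis [-0.16 -0.99 -0.04] lip-TCP [-25. -32. -26.] mouth [-25. -33.   6.]
120 axis [-0.29 -0.9  -0.32] lip-TCP [-25. -21. -32.] mouth [-28. -31.  -2.]
140 axis [-0.42 -0.72 -0.56] lip-TCP [-23. -10. -35.] mouth [-32. -25.  -9.]
160 axis [-0.53 -0.45 -0.71] lip-TCP [-18.  -3. -36.] mouth [-36. -18. -13.]
```

Call:
move_arm --pt "0.025 -0.025 0.069 0 0 0" --pt "0.05 -0.05 0.138 0 0 0" --pt "0.05 -0.05 0.138 0 0 0" --pt "0.05 -0.05 0.138 0 0 0" --pt "0.05 -0.05 0.138 0 0 0" --pt "0.025 -0.025 0.069 0 0 0" --pt "0 0 0 0 0 0.03" --pt "0 0 0 0 0 0.06"

```text
clock: 16.72
eef_pos: [519.3, -177.2, 188.0]
ee_rot: [-0.109, 0.818, 0.035, 0.563]
force: [0.1, -0.6, -2.7]
opening: 57.4
gripper_force: 43.2
```

Call:
move_arm --pt "0 0 0 0 0 0.075" --pt "0 0 0 0 0 0.075" --pt "0 0 0 0 0 0.075" --pt "0 0 0 0 0 0.075" --pt "0 0 0 0 0 0.075" --pt "0 0 0 0 0 0.075" --pt "0 0 0 0 0 0.075" --pt "0 0 0 0 0 0.075"

```text
clock: 17.38
eef_pos: [518.8, -178.4, 188.0]
ee_rot: [-0.353, 0.744, -0.343, 0.452]
force: [-1.0, 0.4, -3.2]
opening: 57.1
gripper_force: 43.2
```

Call:
move_arm --pt "0 0 0 0 0 0.06" --pt "0 0 0 0 0 0.028" --pt "-0.02 0.056 0.021 0 0 0" --pt "-0.04 0.112 0.043 0 0 0" --pt "-0.04 0.112 0.043 0 0 0" --pt "-0.02 0.056 0.021 0 0 0" --pt "0 0 0 0 0 0" --pt "0 0 0 0 0 0"

```text
clock: 18.05
eef_pos: [518.6, -179.1, 131.1]
ee_rot: [-0.382, 0.719, -0.392, 0.428]
force: [0.2, 0.1, -1.1]
opening: 57.8
gripper_force: 43.3
```

Run:
```python
from h import *
p,R,s=now(); print(p,s["joint_positions"].round(2),s["force"],s["opening"])
print(R.as_matrix().round(3), R.inv().apply([0,-1,0]).round(3))
s=robot.snapshot("side"); cv2.imwrite("pics/c6.png",cv2.resize(s["frame"][90:270,320:560,::-1],(800,600),interpolation=cv2.INTER_CUBIC))
```

```text
[ 518.57295745 -179.06804766  131.07700276] [-0.95  0.44  2.39  1.83  1.12 -0.02] [ 0.18822907  0.14026241 -1.1398581 ] 57.8172128848386
[[ 0.326 -0.237  0.915]
 [-0.891 -0.401  0.214]
 [ 0.316 -0.885 -0.342]] [ 0.891  0.401 -0.214]
```

View pics/c6.png

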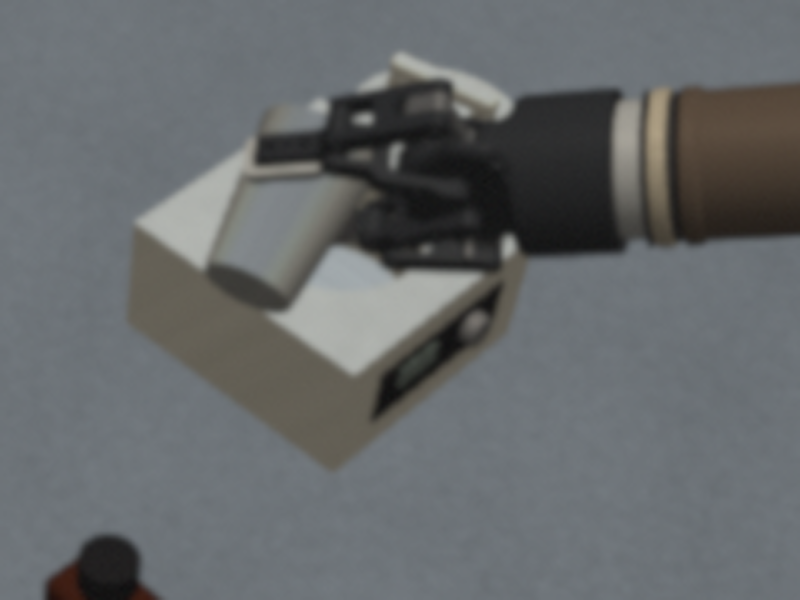

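Crop: cup rolled 70° with foot at (245,290), mouth over the well at (340,270), bath and lid clear. Pour slowly on.

Call:
move_arm --pt "0 0 0 0 0 0.033" --pt "0 0 0 0 0 0.033" --pt "0 0 0 0 0 0.033" --pt "0 0 0 0 0 0.033" --pt "0 0 0 0 0 0.033" --pt "0 0 0 0 0 0.033" --pt "0 0 0 0 0 0.02" --pt "0 0 0 0 0 0.02"

```text
clock: 18.77
eef_pos: [519.1, -180.8, 133.1]
ee_rot: [-0.454, 0.634, -0.518, 0.351]
force: [-0.3, -0.4, -2.0]
opening: 57.4
gripper_force: 43.3
```

Call:
move_arm --pt "0 0 0 0 0 0.02" --pt "0 0 0 0 0 0.02" --pt "0 0 0 0 0 0.02" --pt "0 0 0 0 0 0.02" --pt "0.006 -0.003 -0.001 0 0 0.03" --pt "0.012 -0.006 -0.003 0 0 0.03" --pt "0.012 -0.006 -0.003 0 0 0.03" --pt "0.012 -0.006 -0.003 0 0 0.03"

```text
clock: 19.43
eef_pos: [519.7, -187.6, 135.2]
ee_rot: [0.504, -0.544, 0.611, -0.276]
force: [0.1, 1.2, -2.0]
opening: 57.4
gripper_force: 43.3
```

Call:
move_arm --pt "0.012 -0.006 -0.003 0 0 0.03" --pt "0.012 -0.006 -0.003 0 0 0.03" --pt "0.012 -0.006 -0.003 0 0 0.03" --pt "0.012 -0.006 -0.003 0 0 0.03" --pt "0.012 -0.006 -0.003 0 0 0.03" --pt "0.012 -0.006 -0.003 0 0 0.03" --pt "0 0 0 0 0 0" --pt "0 0 0 0 0 0"

```text
clock: 20.1
eef_pos: [520.0, -200.1, 136.1]
ee_rot: [0.537, -0.454, 0.681, -0.203]
force: [0.1, 0.2, -1.9]
opening: 57.6
gripper_force: 43.3
```

Run:
```python
from h import *
p,R,s=now(); print(p,s["joint_positions"].round(2),s["force"],s["opening"])
print(R.as_matrix().round(3))
a=robot.snapshot("side")["frame"][90:270,320:560,::-1]; b=robot.snapshot("top")["frame"][190:340,380:580,::-1]
cv2.imwrite("pics/c7.png",np.hstack([cv2.resize(x,(400,300),interpolation=cv2.INTER_CUBIC) for x in(a,b)]))
```

```text
[ 520.010588   -200.12117593  136.13325904] [-0.99  0.44  2.36  1.79  1.12  0.98] [ 0.13889587  0.15288234 -1.91706686] 57.600700386072035
[[-0.01  -0.4    0.917]
 [-0.837  0.505  0.211]
 [-0.548 -0.765 -0.34 ]]
```

View pics/c7.png

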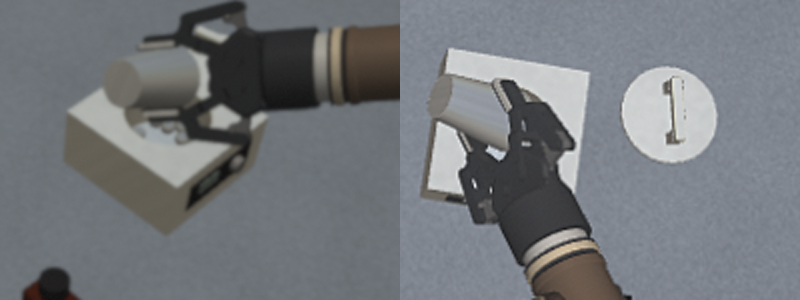

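Beads visible in the well in the left crop; tip further and wiggle to make sure it is empty, then raise.

Call:
move_arm --pt "0.012 -0.008 -0.003 0 0 0.045" --pt "0.012 -0.008 -0.003 0 0 0.045" --pt "0.012 -0.01 -0.003 0 0 0.045" --pt "0.012 -0.01 -0.003 0 0 0.045" --pt "0.01 -0.01 -0.003 0 0 0.045" --pt "0 0 0 0 0 -0.04" --pt "0 0 0 0 0 0.04" --pt "0 0 0 0 0 0"

```text
clock: 20.87
eef_pos: [519.6, -211.1, 134.8]
ee_rot: [0.564, -0.326, 0.751, -0.104]
force: [-0.5, 0.0, -0.6]
opening: 57.5
gripper_force: 43.3
```

Call:
move_arm --pt "0 0 0 0 0 0" --pt "0 0 0 0 0 0" --pt "-0.04 -0.026 -0.017 0 0 0" --pt "-0.078 -0.0525 -0.034 0 0 0" --pt "-0.078 -0.0525 -0.034 0 0 0" --pt "-0.078 -0.0525 -0.034 0 0 0" --pt "-0.04 -0.026 -0.017 0 0 0" --pt "0 0 0 0 0 0"

```text
clock: 21.53
eef_pos: [520.2, -211.6, 197.1]
ee_rot: [0.565, -0.327, 0.75, -0.106]
force: [0.2, 0.4, -0.8]
opening: 57.0
gripper_force: 43.3
```

Run:
```python
from h import *
p,R,s=now(); print(p,s["joint_positions"].round(2),s["force"],s["opening"])
z=R.as_matrix()[:,2]; b=np.degrees(np.arctan2(z[1],z[0])); d=np.degrees(np.arcsin(-z[2])); print(b,d)
print("roll back",(R.inv()*tgt(b,20)).as_rotvec()/(np.pi/2))
```

```text
[ 520.24505845 -211.61692047  197.11795714] [-1.    0.27  2.35  1.69  1.1   1.53] [ 0.17405005  0.44037774 -0.8198733 ] 57.02743715180783
12.9185670747925 19.833296373141263
roll back [-2.35636186e-03 -7.25405506e-04 -1.61975473e+00]
```

Call:
move_arm --pt "0 0 0 0 0 -0.077" --pt "0 0 0 0 0 -0.077" --pt "0 0 0 0 0 -0.077" --pt "0 0 0 0 0 -0.077" --pt "0 0 0 0 0 -0.077" --pt "0 0 0 0 0 -0.077" --pt "0 0 0 0 0 -0.077" --pt "0 0 0 0 0 -0.077"

```text
clock: 22.2
eef_pos: [519.4, -210.6, 193.9]
ee_rot: [-0.45, 0.64, -0.512, 0.356]
force: [-0.1, -1.0, -0.3]
opening: 57.5
gripper_force: 43.3
```

Call:
move_arm --pt "0 0 0 0 0 -0.077" --pt "0 0 0 0 0 -0.077" --pt "0 0 0 0 0 -0.077" --pt "0 0 0 0 0 -0.077" --pt "0 0 0 0 0 -0.077" --pt "0 0 0 0 0 -0.077" --pt "0 0 0 0 0 -0.077" --pt "0 0 0 0 0 -0.077"

```text
clock: 22.87
eef_pos: [519.4, -210.6, 193.9]
ee_rot: [-0.233, 0.804, -0.155, 0.524]
force: [-0.3, 0.3, -1.3]
opening: 57.4
gripper_force: 43.3
```

Call:
move_arm --pt "0 0 0 0 0 -0.077" --pt "0 0 0 0 0 -0.077" --pt "0 0 0 0 0 -0.077" --pt "0 0 0 0 0 -0.077" --pt "0 0 0 0 0 -0.077" --pt "-0.06 0.011 -0.165 0 0 0" --pt "-0.06 0.011 -0.165 0 0 0" --pt "-0.06 0.011 -0.165 0 0 0"

```text
clock: 23.53
eef_pos: [442.9, -232.4, 194.0]
ee_rot: [-0.068, 0.814, 0.09, 0.57]
force: [0.8, -1.3, -1.9]
opening: 57.8
gripper_force: 43.4
```

Call:
move_arm --pt "-0.06 0.011 -0.165 0 0 0" --pt "0 0 0 0 0 0" --pt "0 0 0 0 0 0"

```text
clock: 23.78
eef_pos: [417.7, -241.9, 194.3]
ee_rot: [-0.067, 0.814, 0.087, 0.57]
force: [0.5, -0.1, -1.8]
opening: 57.3
gripper_force: 43.4
```

Run:
```python
from h import *
p,R,s=now(); print(p,s["joint_positions"].round(2),s["force"],s["opening"])
print("roterr",(R.inv()*tgt(13,20)).as_rotvec()/(np.pi/2))
a=np.radians(4);c=Ro.from_rotvec([0,0,a]); print("row",(R.inv().apply(c.apply(p)-p)/150).round(4),(R.inv().apply([0,0,a])/(np.pi/2)).round(4))
a=robot.snapshot("side")["frame"][90:270,320:560,::-1]; b=robot.snapshot("top")["frame"][190:310,360:520,::-1]
cv2.imwrite("pics/c8.png",np.hstack([cv2.resize(x,(400,300),interpolation=cv2.INTER_CUBIC) for x in(a,b)]))
```

```text
[ 417.66793052 -241.9199715   194.26879542] [-1.31  0.23  2.41  1.43  1.25 -1.04] [ 0.46936169 -0.11454904 -1.84775292] 57.29318030650537
roterr [ 0.00200669 -0.00037239 -0.00687468]
row [ 0.0486 -0.1703  0.1382] [ 0.0418 -0.0004 -0.0152]
```

View pics/c8.png

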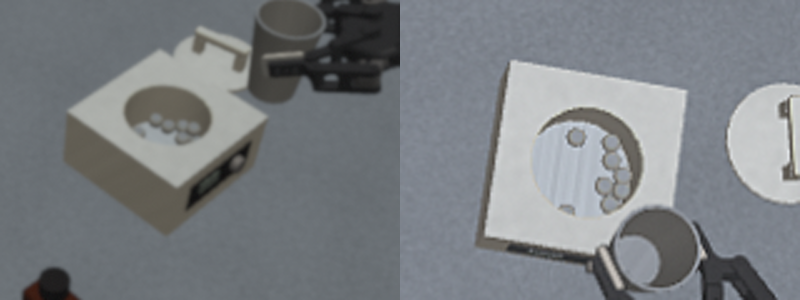

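Both crops: all eight beads lie in the well (7 in a cluster on the right and top, one at (567,210)); cup is empty. Swing back.

Call:
move_arm --pt "0.0243 -0.085 0.069 0.0209 0 -0.0076" --pt "0.0486 -0.1703 0.1382 0.0418 0 -0.0152" --pt "0.0486 -0.1703 0.1382 0.0418 0 -0.0152" --pt "0.0486 -0.1703 0.1382 0.0418 0 -0.0152" --pt "0.0486 -0.1703 0.1382 0.0418 0 -0.0152" --pt "0.0486 -0.1703 0.1382 0.0418 0 -0.0152" --pt "0.0486 -0.1703 0.1382 0.0418 0 -0.0152" --pt "0.0486 -0.1703 0.1382 0.0418 0 -0.0152"

```text
clock: 24.55
eef_pos: [482.8, 3.6, 194.9]
ee_rot: [-0.214, 0.761, 0.299, 0.534]
force: [0.8, -0.5, -1.3]
opening: 57.3
gripper_force: 43.4
```

Call:
move_arm --pt "0.0486 -0.1703 0.1382 0.0418 0 -0.0152" --pt "0.0486 -0.1703 0.1382 0.0418 0 -0.0152" --pt "0.0486 -0.1703 0.1382 0.0418 0 -0.0152" --pt "0.0486 -0.1703 0.1382 0.0418 0 -0.0152" --pt "0.0486 -0.1703 0.1382 0.0418 0 -0.0152" --pt "0.0243 -0.085 0.069 0.0209 0 -0.0076" --pt "0 0 0 0 0 0" --pt "0 0 0 0 0 0"

```text
clock: 25.22
eef_pos: [445.9, 183.1, 194.9]
ee_rot: [-0.312, 0.69, 0.438, 0.485]
force: [0.3, -0.0, -0.4]
opening: 57.6
gripper_force: 43.4
```

Run:
```python
from h import *
p,R,s=now(); print(p,s["joint_positions"].round(2),s["opening"])
T=tgt(65,20); z=T.as_matrix()[:,2]
print("roterr",(R.inv()*T).as_rotvec()/(np.pi/2))
P=np.array([513.7,314.2,54.5])   # grasp pose + 4,4 to pad centre
A=P+[0,0,20]-150*z
print("to A",A,T.inv().apply(A-p)/150,"up",T.inv().apply([0,0,1]))
for n in("side","top"):
    X=cloud(robot.snapshot(n)); G=p-22*z
    m=(np.hypot(X[...,0]-G[0],X[...,1]-G[1])<36)&(abs(X[...,2]-p[2]-36)<5); q=X[m]
    c=np.linalg.lstsq(np.c_[q[:,:2]-G[:2],np.ones(len(q))],q[:,2],rcond=None)[0]
    print(n,len(q),G,cv2.minEnclosingCircle(q[:,:2].astype(np.float32)),"rim plane",c)
```

```text
[445.86909793 183.08625024 194.87950007] [-0.4   0.24  2.41  1.43  1.25 -1.05] 57.63026501552812
roterr [-0.00142603 -0.00443198 -0.00301461]
to A [454.1303107  186.45238905 125.8030215 ] [-0.41782085  0.04043073  0.19848738] up [ 9.39692621e-01 -1.11022302e-16 -3.42020143e-01]
side 586 [437.13221017 164.34993397 202.40394322] ((438.18231201171875, 165.71826171875), 32.56678771972656) rim plane [-3.23638892e-03  1.05688228e-02  2.29557107e+02]
top 187 [437.13221017 164.34993397 202.40394322] ((436.3240661621094, 165.37660217285156), 31.984193801879883) rim plane [-1.71216012e-02 -2.69717292e-03  2.29932394e+02]
```

Call:
move_arm --pt "-0.1045 0.01 0.0496 0 -0.004 -0.003" --pt "-0.1045 0.01 0.0496 0 0 0" --pt "-0.1045 0.01 0.0496 0 0 0" --pt "-0.1045 0.01 0.0496 0 0 0" --pt "0 0 0 0 0 0"

```text
clock: 25.73
eef_pos: [454.7, 184.0, 123.4]
ee_rot: [-0.309, 0.693, 0.438, 0.483]
force: [0.1, -0.7, -0.3]
opening: 57.5
gripper_force: 43.4
```

Call:
move_arm --pt "0 0 0.06 0 0 0" --pt "0 0 0.12 0 0 0" --pt "0 0 0.16 0 0 0" --pt "0 0 0.16 0 0 0" --pt "0 0 0.16 0 0 0" --pt "0 0 0.16 0 0 0" --pt "0 0 0.12 0 0 0" --pt "0 0 0.06 0 0 0"

```text
clock: 26.4
eef_pos: [515.6, 313.6, 75.5]
ee_rot: [-0.308, 0.69, 0.44, 0.485]
force: [0.4, 0.1, -0.6]
opening: 57.4
gripper_force: 43.4
```

Call:
move_arm --pt "0 0 0 0 0 0" --pt "0 0 0 0 0 0"

```text
clock: 26.57
eef_pos: [514.5, 312.4, 75.4]
ee_rot: [-0.308, 0.691, 0.439, 0.484]
force: [0.6, -1.2, -0.2]
opening: 57.5
gripper_force: 43.4
```

Run:
```python
from h import *
p,R,s=now(); print(p,s["joint_positions"].round(2),s["opening"],s["force"])
T=tgt(65,20); print("roterr",(R.inv()*T).as_rotvec()/(np.pi/2)); print("to P",R.inv().apply(np.array([513.7,314.2,54.5])-p)/150)
X=cloud(robot.snapshot("side"));G=p-22*T.as_matrix()[:,2]
m=(np.hypot(X[...,0]-G[0],X[...,1]-G[1])<40)&(abs(X[...,2]-p[2]-36)<6); q=X[m]; print(len(q),cv2.minEnclosingCircle(q[:,:2].astype(np.float32)),np.median(q[:,2]))
```

```text
[514.4926685  312.43076283  75.36189847] [-0.    0.64  2.24  1.9   1.12 -1.31] 57.51967441769873 [ 0.62016625 -1.21367737 -0.1777705 ]
roterr [ 0.00063332 -0.00092111 -0.00033641]
to P [-0.12788486 -0.00976166  0.05531977]
335 ((499.1011657714844, 298.0298767089844), 35.70478820800781) 110.32025343085888
```

Call:
move_arm --pt "-0.04 0 0.0145 0 0 0" --pt "-0.04 0 0.0145 0 0 0" --pt "-0.033 0 0.012 0 0 0" --pt "0 0 0 0 0 0" --pt "0 0 0 0 0 0"

```text
clock: 27.03
eef_pos: [514.1, 312.3, 56.1]
ee_rot: [-0.309, 0.691, 0.439, 0.484]
force: [0.7, -0.4, -0.8]
opening: 57.1
gripper_force: 43.4
```

Call:
move_arm --pt "-0.006 0 0.002 0 0 0" --pt "0 0 0 0 0 0" --pt "0 0 0 0 0 0"

```text
clock: 27.28
eef_pos: [514.4, 312.7, 55.9]
ee_rot: [-0.308, 0.691, 0.44, 0.484]
force: [-0.5, 0.2, -0.5]
opening: 57.4
gripper_force: 43.4
```

Call:
move_arm --pt "-0.006 0 0.002 0 0 0" --pt "0 0 0 0 0 0" --pt "0 0 0 0 0 0"

```text
clock: 27.53
eef_pos: [514.3, 312.7, 55.0]
ee_rot: [-0.308, 0.691, 0.44, 0.484]
force: [-0.0, -0.5, -1.1]
opening: 57.3
gripper_force: 43.4
```

Call:
move_arm --pt "-0.006 0 0.002 0 0 0" --pt "0 0 0 0 0 0" --pt "0 0 0 0 0 0"

```text
clock: 27.78
eef_pos: [514.4, 312.8, 54.4]
ee_rot: [-0.308, 0.691, 0.439, 0.485]
force: [-0.5, 0.2, 1.7]
opening: 57.6
gripper_force: 43.4
```

Call:
move_arm --pt "-0.006 0 0.002 0 0 0" --pt "0 0 0 0 0 0" --pt "0 0 0 0 0 0"

```text
clock: 28.03
eef_pos: [514.6, 312.9, 54.4]
ee_rot: [-0.309, 0.69, 0.439, 0.485]
force: [-1.4, -2.1, 5.4]
opening: 57.5
gripper_force: 43.2
```

Contact made (5 N). Release and withdraw straight back.

Call:
move_arm --pt "0 0 0 0 0 0" --pt "0 0 0 0 0 0" --pt "0 0 0 0 0 0" --pt "0 0 0 0 0 0" --pt "0 0 0 0 0 0" --pt "0 0 0 0 0 0" --pt "0 0 0 0 0 0" --grip 1

```text
clock: 28.62
eef_pos: [514.3, 312.6, 52.9]
ee_rot: [-0.308, 0.691, 0.44, 0.484]
force: [-0.2, -0.3, 0.0]
opening: 85.5
gripper_force: 0.0
```

Call:
move_arm --pt "0 0 -0.06 0 0 0" --pt "0 0 -0.12 0 0 0" --pt "0 0 -0.16 0 0 0" --pt "0 0 -0.16 0 0 0" --pt "0 0 -0.16 0 0 0" --pt "0 0 -0.16 0 0 0" --pt "0 0 -0.12 0 0 0" --pt "0 0 -0.06 0 0 0"

```text
clock: 29.28
eef_pos: [454.2, 183.0, 104.9]
ee_rot: [-0.308, 0.691, 0.439, 0.485]
force: [-0.1, -0.8, -0.6]
opening: 85.7
gripper_force: 0.0
```

Call:
move_arm --pt "0.1 0 -0.03 0 0 0" --pt "0.1 0 -0.03 0 0 0" --pt "0 0 0 0 0 0" --pt "0 0 0 0 0 0" --pt "0 0 0 0 0 0"

```text
clock: 29.7
eef_pos: [455.1, 186.4, 135.1]
ee_rot: [-0.308, 0.691, 0.44, 0.484]
force: [0.4, -0.9, -0.5]
opening: 85.4
gripper_force: 0.0
```

Run:
```python
from h import *
p,R,s=now(); print(p,s["opening"],s["force"],s["clock"])
f={n:robot.snapshot(n) for n in("side","top")}
for n in f:
    X=cloud(f[n]); m=(np.hypot(X[...,0]-504,X[...,1]-295)<45)&(X[...,2]>84)&(X[...,2]<95); q=X[m]
    c=np.linalg.lstsq(np.c_[q[:,:2]-q[:,:2].mean(0),np.ones(len(q))],q[:,2],rcond=None)[0]
    print(n,len(q),cv2.minEnclosingCircle(q[:,:2].astype(np.float32)),c)
cv2.imwrite("pics/end.png",np.hstack([cv2.resize(f[n]["frame"][...,::-1],(400,300),interpolation=cv2.INTER_AREA) for n in f]))
```

```text
[455.05472325 186.36075993 135.0871016 ] 85.43474466910914 [ 0.43822387 -0.87853241 -0.53551547] 29.7
side 409 ((506.0989685058594, 295.20391845703125), 32.75229263305664) [-7.15929655e-03  4.40770622e-03  8.88429186e+01]
top 104 ((504.14453125, 295.5212707519531), 30.831161499023438) [-2.16669672e-02  8.73823106e-03  8.88125384e+01]
```

View pics/end.png

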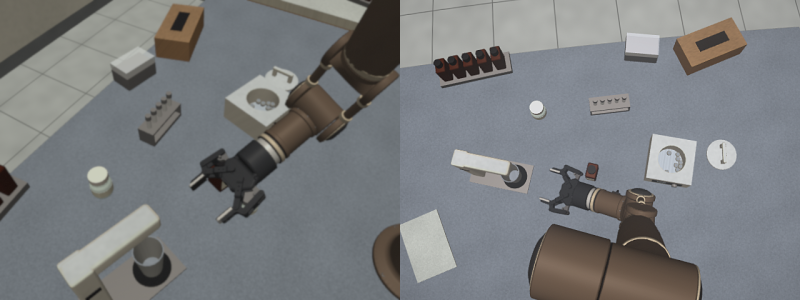

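The cup stands upright on the pad at (505,295.4), about 1 mm from its centre. The lid is flat on the bench, the beads are in the well, and the robot is clear of everything.

```bash
python3 -c "
from workcell import robot
print(robot.sign_off())"
```

```text
the job is handed in; nothing more can be done
None
```

I handed the job in at about 30 s: the lid lies flat on the bench handle up, all eight beads are in the well, the empty cup stands upright about 1 mm from the pad's centre, and nothing else was disturbed in the pictures; the sign-off returned no verdict.

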